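Bring the shell under the microscope and lock the carousel

TASK

With a fingertip, push one of the arms of the specimen carousel round until the pointed snail shell stands centred under the microscope's lens, and leave it standing there. Then push the locking lever round with a fingertip until it is fully home against its stop peg. Nothing is to be picked up: do not touch the shell or the other specimens, which ride along in their cups, and leave the beaker and the glass dish where they are.

Things in the scene. Friction and masses are not known exactly. Their poses are not given: they have to be found in the camera images.
- stand: Fixed white base board, x -80 to 80, y -250 to 290 mm, 12 mm high, on the table, with a white stereo microscope 310 mm tall at its +y end. Origin on the carousel's axis at table height; z up. The microscope fills x -55 to 55 mm: foot and column y 150 to 290 mm; head and lens, all above 130 mm, y 102 to 290 mm. Under the lens only a light disc, 18 mm high, below the cups.
- lens (a point): Centre of the underside of the microscope's lens, at (0, 130, 130) mm in the stand's frame, straight above the circle on which the cups travel.
- carousel: Grey plastic carousel with five like arms, turning both ways about the stand's vertical axis (at most 3.6 rad each way from its start). It stays where left: friction about 0.08 Nm, hardly any run-on after slow pushing. Origin on its axis at table height, z up; one arm points along its x axis, the others every 72 degrees. Hub: 30 mm radius, 80 mm high. Free room below the arms down to the board.
- arm (a point): Top centre of the bar of the arm along the carousel's x axis, 85 mm from the axis, 61 mm above the table. Each arm is a bar 12 mm wide, 45 to 61 mm above the table, free from 30 to 110 mm from the axis. At its end a round cup: centre 130 mm from the axis, outer diameter 40 mm, inner 34 mm, 43 to 61 mm above the table. Below the hub is a bearing of 26 mm radius.
- shell: Loose pointed snail shell, a ridged cone 28 mm across the foot and 36 mm tall, upright in one of the cups; its tip is 83 mm above the table. Origin: centre of its underside, 47 mm above the table.
- pebble: Loose flat round pebble, 28 mm across, 17 mm tall, in another cup. Origin: centre of its underside, 47 mm above the table.
- acorn: Loose acorn standing on its cap, 25 mm across, 27 mm tall, in another cup. Origin: centre of its underside, 47 mm above the table.
- lock (a joint): Angle of the locking lever, rad. 0: the lever points along the stand's -y, away from the carousel; it turns clockwise seen from above as the value grows; 1.571: fully home, pointing along the stand's -x, resting on the stop peg. Starts between 0 and 0.5; stays where it is left (friction about 0.06 Nm).
- lock_pivot (a point): Point on the lever's vertical axis at the height of its top, at (0, -205, 50) mm in the stand's frame.
- lock_tip (a point): Top centre of the round end of the locking lever, 85 mm from its pivot, 50 mm above the table. The lever is a steel bar 14 mm wide, 32 to 50 mm above the table, with a round end of 22 mm diameter, 96 mm long overall from the pivot. The stop peg, 10 mm across and 54 mm high, stands on the carousel's side of the lever's home place.
- beaker: Loose empty glass beaker, 68 mm across, 70 mm tall, standing on the table. Origin: centre of its underside.
- dish: Loose shallow glass dish, 80 mm across, 16 mm tall, lying on the table. Origin: centre of its underside.
Not all that is in view belongs to the job. Leave any green or red look-alike of the shell alone. Leave any pink look-alike of the pebble alone.

How it is judged:
By the outcome, as a careful person would: the job done as asked, in the order asked, and still so for the second after the job is handed in, with the robot touching nothing.
It also fails if it takes over 58 s, if anything falls off the work surface, if the arm or the gripper's body presses on something with over 40 N, if the wrist force passes 120 N, or if a joint passes its speed limit or range.

ROBOT

A 6-joint arm with a two-finger parallel gripper is mounted at the origin on the work surface. World frame = base frame: x ahead of the robot, y to its left, z up, the work surface at z = 0. Lengths are in m, angles in rad, forces in N, time in s.
With the tool pointing down it reaches from about 0.325 to 0.775 m from the base axis. Payload 5.5 kg.
Tool frame: the origin (TCP) lies between the finger pads; the fingertips stand 8 mm ahead of it and the grasp point (between the pads) lies 11 mm behind it (tcp_to_tips is the distance from the TCP to the fingertips, in m); z points along the fingers, y is the line along which they close (so a half turn about z gives the same grasp; the last joint's range is limited). The gripper opens to 88 mm and grips with 3 to 60 N. Pads are 20 mm wide; open, the fingers measure 115 mm over their backs; the gripper's body (75 mm by 178 mm) begins 61 mm behind the grasp point.
Start: joints at [1.231, 0.091, 1.231, -0, 1.82, -0.057], TCP at [0.167, 0.576, 0.231] pointing down, gripper open.
Joint ranges: [-2.87, 2.87], [-0.86, 2.18], [0.17, 2.46], [-1.51, 4.65], [0.06, 2.69], [-2.65, 2.65]. Speed limits (rad/s): [2.57, 2.57, 3.01, 3.14, 3.14, 3.14].

INTERFACE

Orientations are given as a unit quaternion [w, x, y, z].
In Python, from bench import * gives the robot as it stands. Calls block until the motion is done:
- move_to(position, orientation): joint-space move of the TCP to a pose.
- move_l(position, speed=0.15, orientation=None): straight line of the TCP; orientation=None keeps the orientation; speed is the mean speed in m/s.
- movej(angles): joint-space move.
- gripper_open() and close(): open the fingers fully, or close them until they stop; the grip force is fixed at half the most.
- hold(seconds).
- inverse_kinematics(position, orientation): joint angles nearest the present ones, or None.
- state(): the state.
- get_image(name): name is "scene" or "top" or "wrist"; returns a dict with "frame" (384x512x3 uint8, blue, green, red), "depth" (384x512 float32, m along the optical axis (not along the pixel's ray), 0 where there is no reading), "camera_matrix" (3x3 intrinsics, pixels), "view" (4x4, takes a point from world to camera coordinates). Camera axes: x right, y up, looking along -z (the intrinsics and any distortion apply to the point x, -y, -z); pixel columns grow to the right and rows downward; lengths in m; the calibration is good to about 2 mm. A picture is of the moment at which its call begins.
A pose or a line that the arm cannot do raises IKError and nothing moves.
- job_done(): hands the job in; it is judged then, once.
The state is a dict: "time": time; "joint_pos": joint angles; "dq": joint speeds; "joint_torque": joint torques, N m; "ee_pos": TCP position; "ee_rot": TCP orientation; "ft_force": force on the tool from outside, world axes, zero at the start; "moment": the same for the moment, N m; "finger_gap": finger opening in m; "finger_force": force on a finger pad.
Only numpy, scipy, OpenCV 4.12 (cv2) and the standard library are available. Lean on these libraries where they do the work, as an engineer would, in place of code of your own. Each camera call takes 0.05 s, during which the arm holds its last target. There are 200 camera calls.

## Working session

There is one attempt and no reset: what is moved stays moved. The work goes in short steps, each a Python script; the robot and the scene stay as the last script left them, time stands still between calls to the robot, and variables do not carry over. Pictures are saved under pics/ and viewed, at most 10 in all, crops included, and the job is handed in when it is done.

```bash
mkdir -p pics; python3 - <<'E'
from bench import *
import cv2,numpy as np
for n in("scene","top"):
    d=get_image(n); cv2.imwrite(f"pics/{n}0.png",d["frame"]); np.savez(f"{n}0.npz",**{k:d[k] for k in("frame","depth","camera_matrix","view")})
    print(n,d["camera_matrix"],d["view"].round(3), [k for k in d])
s=state();print(s["time"],s["ee_pos"],s["ee_rot"],s["finger_gap"])
E
```

```text
scene [[434.54660546   0.         257.28011304]
 [  0.         434.54660546 194.04867732]
 [  0.           0.           1.        ]] [[-0.713  0.701  0.007  0.446]
 [-0.528 -0.544  0.652  0.187]
 [ 0.461  0.462  0.758 -1.171]
 [ 0.     0.     0.     1.   ]] ['frame', 'depth', 'camera_matrix', 'view']
top [[440.44256405   0.         249.89467374]
 [  0.         440.44256405 190.01325964]
 [  0.           0.           1.        ]] [[-0.074 -0.997 -0.002 -0.056]
 [ 0.969 -0.072  0.235 -0.594]
 [-0.234  0.015  0.972 -0.912]
 [ 0.     0.     0.     1.   ]] ['frame', 'depth', 'camera_matrix', 'view']
0.1 [0.16734954 0.57593672 0.22960055] [-1.77136005e-04  1.40934277e-01  9.90018562e-01 -8.62730481e-04] 0.08771250867451473
```

View pics/scene0.png

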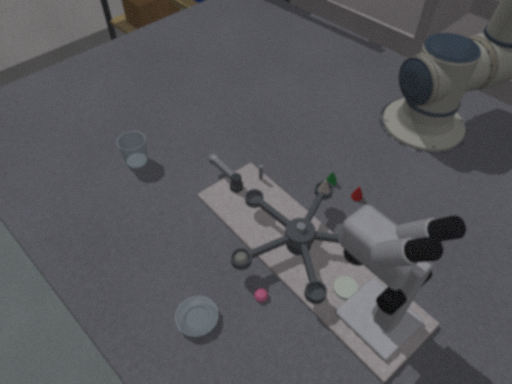

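View pics/top0.png

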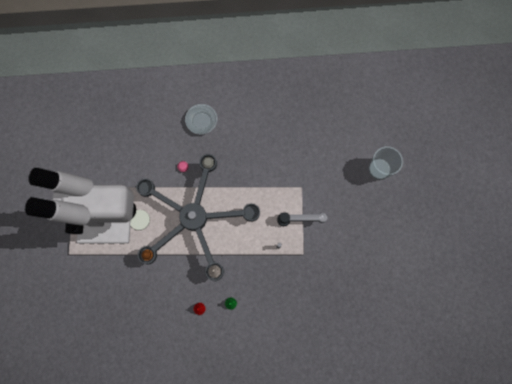

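```bash
cat > h.py <<'E'
import numpy as np,cv2
def load(n): return dict(np.load(n))
def ray(d,u,v,z):
    """pixel -> world point on plane at height z"""
    K,V=d["camera_matrix"],d["view"]; R,t=V[:3,:3],V[:3,3]
    c=-R.T@t; a=np.linalg.inv(K)@[u,v,1]; w=R.T@(a*[1,-1,-1])
    return c+w*(z-c[2])/w[2]
def proj(d,p):
    K,V=d["camera_matrix"],d["view"]; q=(V[:3,:3]@np.asarray(p)+V[:3,3])*[1,-1,-1]; q=K@q; return q[:2]/q[2]
E
python3 - <<'E'
from h import *
d=load("top0.npz"); f=d["frame"]
a=cv2.resize(f[140:320,60:340],None,fx=2.85,fy=2.85,interpolation=cv2.INTER_CUBIC); a=cv2.convertScaleAbs(a,alpha=1.8)
cv2.imwrite("pics/topc.png",a)
for n,u,v,z in [("hub",193,216,.08),("pebble",208,162,.061),("e1",146,188,.061),("acorn",148,255,.061),("shell",215,271,.061),("e2",251,213,.061),("disc",139,220,.018),("piv",284,219,.05),("tip",323,217,.05),("peg",279,245,.054),("c1",302,187,.012),("c2",304,254,.012),("beaker",380,169,0),("dish",201,122,0),("green",231,303,.0),("red",199,309,0),("pink",183,167,0)]:
    print(n,ray(d,u,v,z).round(4),d["depth"][v,u])
E
```

```text
hub [0.5369 0.0287 0.08  ] 0.9584578
pebble [ 0.6633 -0.0088  0.061 ] 1.0082878
e1 [0.6124 0.134  0.061 ] 1.0086186
acorn [0.4616 0.1325 0.061 ] 0.95451534
shell [ 0.4166 -0.0112  0.061 ] 0.9360489
e2 [ 0.5377 -0.0981  0.061 ] 0.9924461
disc [0.5485 0.1614 0.018 ] 1.0231483
piv [ 0.5206 -0.1711  0.05  ] 0.98510504
tip [ 0.5186 -0.2589  0.05  ] 0.9921774
peg [ 0.4629 -0.1545  0.054 ] 0.96737325
c1 [ 0.6003 -0.2241  0.012 ] 1.0529541
c2 [ 0.4428 -0.2127  0.012 ] 1.018302
beaker [ 0.6339 -0.4188  0.    ] 1.0595356
dish [0.7879 0.0081 0.    ] 1.0893707
green [ 0.3466 -0.0387  0.    ] 0.9611701
red [0.3388 0.034  0.    ] 0.96264416
pink [0.6745 0.0572 0.    ] 1.0522144
```

View pics/topc.png

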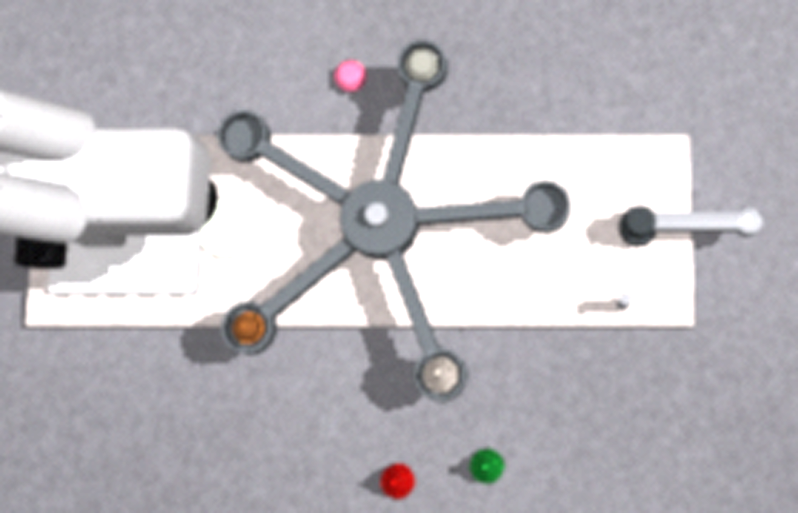

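```bash
python3 - <<'E'
from h import *
d=load("scene0.npz"); f=d["frame"]
a=cv2.resize(f[140:360,190:440],None,fx=2.7,fy=2.7,interpolation=cv2.INTER_CUBIC); a=cv2.convertScaleAbs(a,alpha=1.6)
cv2.imwrite("pics/scenec.png",a)
E
```

```text
(no output)
```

View pics/scenec.png

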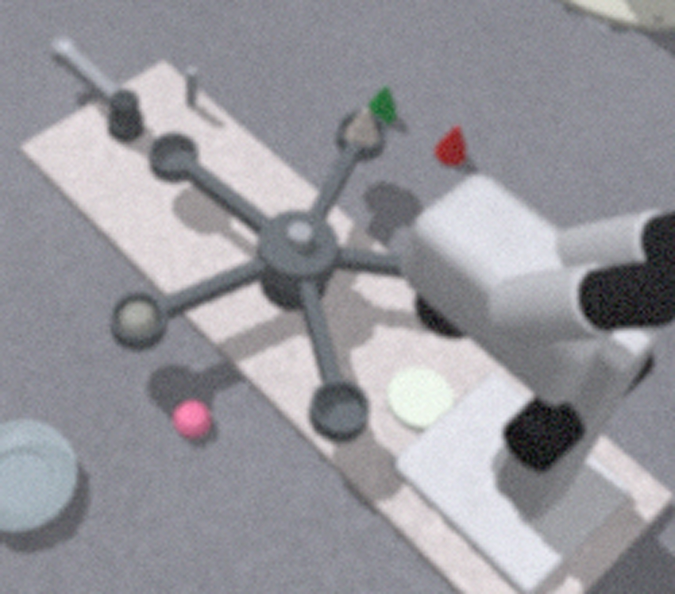

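```bash
cat > fit.py <<'E'
from h import *
from scipy.optimize import least_squares
T,S=load("top0.npz"),load("scene0.npz")
cT=lambda u,v:((u+.5)/2.85-.5+60,(v+.5)/2.85-.5+140)
cS=lambda u,v:((u+.5)/2.7-.5+190,(v+.5)/2.7-.5+140)
cup=lambda k:("c",k)
obs=[(T,cT(422,65),cup(2)),(T,cT(244,136),cup(3)),(T,cT(249,327),cup(4)),(T,cT(440,374),cup(0)),(T,cT(545,206),cup(1)),
(T,cT(378,219),(0,0,80)),(T,cT(690,134),(80,-250,12)),(T,cT(694,326),(-80,-250,12)),(T,cT(26,326),(-80,290,12)),
(S,cS(174,156),cup(1)),(S,cS(360,133),cup(0)),(S,cS(138,320),cup(2)),(S,cS(339,410),cup(3)),(S,cS(299,243),(0,0,80)),
(S,cS(166,60),(-80,-250,12)),(S,cS(22,148),(80,-250,12)),(S,cS(672,493),(-80,290,12)),(S,cS(421,397),(0,130,18)),
(T,cT(752,221),("l",)),(S,cS(63,46),("l",))]
def W(p,q):
    x,y,ph,a,l=p
    if q[0]=="c": t=a+q[1]*np.radians(72); q=(130*np.cos(t),130*np.sin(t),61)
    elif q[0]=="l": t=-np.pi/2-l; q=(85*np.cos(t),-205+85*np.sin(t),50)
    c,s=np.cos(ph),np.sin(ph)
    return np.array([x+(c*q[0]-s*q[1])/1e3,y+(s*q[0]+c*q[1])/1e3,q[2]/1e3])
def res(p): return np.concatenate([proj(d,W(p,q))-uv for d,uv,q in obs])
r=least_squares(res,[.537,.029,-.075,np.radians(203),0],loss="soft_l1",x_scale=[.01,.01,.1,.1,.1])
if __name__=="__main__":
    print(r.x,np.degrees(r.x[2:])); print(res(r.x).reshape(-1,2).round(1).tolist())
    for D in(T,S): print(least_squares(lambda p:np.concatenate([proj(d,W(p,q))-uv for d,uv,q in obs if d is D]),r.x,x_scale=[.01,.01,.1,.1,.1]).x)
E
python3 fit.py
```

```text
[ 0.53928234  0.0314966  -0.07387564  3.53826263  0.00424119] [ -4.23276225 202.72751556   0.24300231]
[[-0.2, -0.4], [-0.8, -0.3], [-0.7, 0.5], [0.3, 0.4], [0.2, -0.2], [-0.6, -1.5], [0.0, 0.2], [0.6, 0.7], [-1.0, 0.7], [-0.8, -1.1], [0.4, -0.7], [-0.5, -1.1], [0.1, -1.2], [-0.2, -3.5], [-1.0, 0.4], [-1.8, -0.1], [1.4, 2.0], [-0.7, 0.9], [-1.0, 0.3], [-0.2, 0.3]]
[ 5.39325085e-01  3.07529760e-02 -7.38626421e-02  3.53543592e+00
 -1.98786386e-03]
[ 0.53942854  0.03238928 -0.0726583   3.53961815  0.01526377]
```

```bash
cat > rob.py <<'E'
from bench import *
import numpy as np
X0,Y0,PH=0.5393,0.0315,-0.0738
def w(x,y,z):
    c,s=np.cos(PH),np.sin(PH); return [X0+c*x-s*y,Y0+s*x+c*y,z]
def quat(th,flip=0):           # tool down, tool y along stand direction th (deg)
    a=(np.radians(th+180*flip)+PH+np.pi/2)/2
    return [0,np.cos(a),np.sin(a),0]
def arm(th,r,off,z,o=(0,0)):   # point beside a radial bar at th (deg), off on its ccw side
    t=np.radians(th); return w(o[0]+r*np.cos(t)-off*np.sin(t),o[1]+r*np.sin(t)+off*np.cos(t),z)
E
python3 - <<'E'
from rob import *
for f in (0,1):
    for th,off in((274.7,35),(274.7,16),(220,16),(162,16)):
        j=inverse_kinematics(arm(th,80,off,.046),quat(th,f)); print(f,th,None if j is None else np.round(j,2))
    for th in(-90,-135,-180):
        j=inverse_kinematics(arm(th,55,17,.038,(0,-205)),quat(th,f)); print(" L",f,th,None if j is None else np.round(j,2))
a=1.231
print(inverse_kinematics([.36*np.cos(a),.36*np.sin(a),.3],state()["ee_rot"]))
E
```

```text
0 274.7 None
0 274.7 None
0 220 None
0 162 None
 L 0 -90 None
 L 0 -135 None
 L 0 -180 None
1 274.7 None
1 274.7 None
1 220 None
1 162 None
 L 1 -90 None
 L 1 -135 None
 L 1 -180 None
[ 1.13656590e+00 -5.18485581e-01  1.63039218e+00 -1.77364735e-04
  2.03144032e+00 -1.51498921e-01]
```

```bash
sed -i 's/X0+c\*x-s\*y,Y0+s\*x+c\*y,z/X0+(c*x-s*y)*1e-3,Y0+(s*x+c*y)*1e-3,z/' rob.py
python3 - <<'E'
from rob import *
for f in (0,1):
    for th,off in((274.7,35),(274.7,16),(220,16),(162,16)):
        j=inverse_kinematics(arm(th,80,off,.046),quat(th,f)); print(f,th,None if j is None else np.round(j,2))
    for th in(-90,-135,-180):
        j=inverse_kinematics(arm(th,55,17,.038,(0,-205)),quat(th,f)); print(" L",f,th,None if j is None else np.round(j,2))
E
```

```text
0 274.7 [-0.14  0.07  1.58 -0.    1.49  1.42]
0 274.7 [-0.15  0.02  1.63 -0.    1.49  1.41]
0 220 [-0.13 -0.18  1.82 -0.    1.5   2.39]
0 162 None
 L 0 -90 [-0.46  0.1   1.57 -0.    1.48  1.18]
 L 0 -135 [-0.49 -0.02  1.68 -0.    1.47  1.94]
 L 0 -180 None
1 274.7 [-0.14  0.07  1.58 -0.    1.49 -1.72]
1 274.7 [-0.15  0.02  1.63 -0.    1.49 -1.73]
1 220 [-0.13 -0.18  1.82 -0.    1.5  -0.75]
1 162 [ 0.03 -0.25  1.88 -0.    1.51  0.42]
 L 1 -90 [-0.46  0.1   1.57 -0.    1.48 -1.96]
 L 1 -135 [-0.49 -0.02  1.68 -0.    1.47 -1.2 ]
 L 1 -180 [-0.45 -0.12  1.78 -0.    1.48 -0.37]
```

```bash
python3 - <<'E'
from rob import *
j=inverse_kinematics([.36*np.cos(1.231),.36*np.sin(1.231),.3],state()["ee_rot"])
movej(j)
j=np.array(j); j[0]=-.14; j[5]=-1.7; movej(j)
close()
move_to(arm(274.7,80,35,.2),quat(274.7,1)); 
move_l(arm(274.7,80,35,.046),.15)
s=state(); print(s["time"],s["ee_pos"],s["ft_force"],s["finger_gap"])
for off in(24,16): move_l(arm(274.7,80,off,.046),.04); print(off,state()["ft_force"].round(1))
for th in np.arange(266.7,205,-8): 
    move_l(arm(th,80,16,.046),.05,quat(th,1)); print(th,state()["ft_force"].round(1))
print(state()["time"])
import cv2
d=get_image("top"); cv2.imwrite("pics/top1.png",cv2.convertScaleAbs(cv2.resize(d["frame"][120:340,60:340],None,fx=2.7,fy=2.7,interpolation=cv2.INTER_CUBIC),alpha=1.8))
E
```

```text
6.1333 [ 0.57568567 -0.04831016  0.04743057] [-0.29228217 -0.15858106 -0.33452207] 0.000856490533791206
24 [-0.5 -0.2 -0.6]
16 [-0.1 -0.7 -0.2]
266.7 [-0.2  0.3  0.5]
258.7 [ 0.4 -0.  -1.2]
250.7 [ 1.   0.2 -0.8]
242.7 [-0.   0.5 -0.4]
234.7 [-0.7 -0.1  0.6]
226.7 [ 0.2  1.2 -0. ]
218.7 [-0.2 -0.3  0.3]
210.7 [-0.4  0.3  0.1]
9.9083
```

View pics/top1.png

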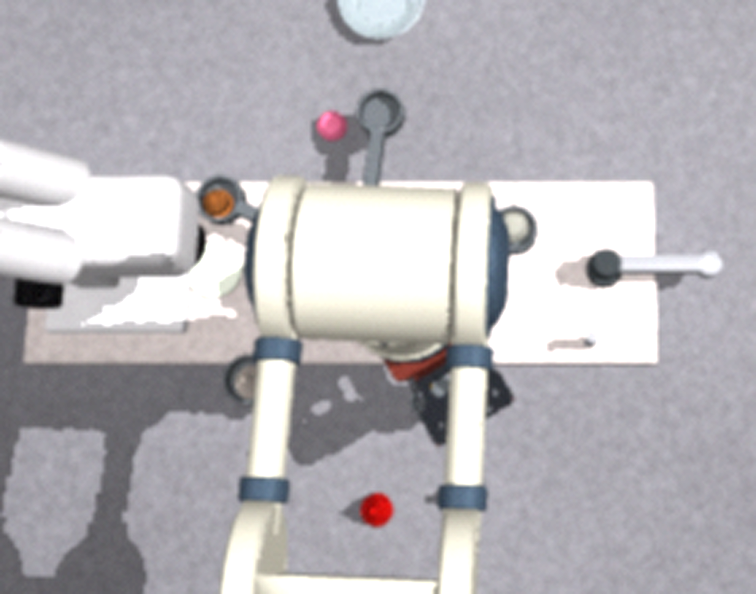

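```bash
python3 - <<'E'
from rob import *; from h import *
d=get_image("top")
for u,v in [(250,264),(275,264),(290,310),(400,264),(400,380),(265,420),(470,420),(430,395),(490,260)]:
    px,py=u/2.7+60,v/2.7+120; z=d["depth"][int(py),int(px)]
    K,V=d["camera_matrix"],d["view"]; a=np.linalg.inv(K)@[px,py,1]*z*[1,-1,-1]
    print(u,v,(V[:3,:3].T@(a-V[:3,3])).round(3))
E
```

```text
250 264 [0.474 0.044 0.42 ]
275 264 [0.471 0.029 0.432]
290 310 [0.451 0.027 0.407]
400 264 [ 0.467 -0.034  0.429]
400 380 [ 0.427 -0.011  0.209]
265 420 [0.395 0.042 0.403]
470 420 [ 0.387 -0.063  0.403]
430 395 [ 0.419 -0.028  0.162]
490 260 [ 0.466 -0.08   0.426]
```

```bash
python3 - <<'E'
from rob import *
import cv2
move_l(arm(210.7,80,35,.046),.1); move_l(arm(210.7,80,35,.15),.2)
move_to(arm(282.7,80,35,.15),quat(282.7,1)); move_l(arm(282.7,80,35,.046),.15)
move_l(arm(282.7,80,18,.046),.06)
for th in list(np.arange(274.7,240,-8))+[237]: 
    move_l(arm(th,80,16,.046),.05,quat(th,1))
print(th,state()["ft_force"].round(1))
move_l(arm(237,80,30,.046),.1); move_l(arm(237,80,35,.2),.2)
s=state(); j=np.array(s["joint_pos"]); j[0]-=.6; movej(j)
print(state()["time"])
for n in("top","scene"):
    d=get_image(n); np.savez(f"{n}2.npz",**{k:d[k] for k in("frame","depth","camera_matrix","view")})
    b=d["frame"][140:320,60:340] if n=="top" else d["frame"][140:360,190:440]
    f=2.85 if n=="top" else 2.7
    cv2.imwrite(f"pics/{n}2.png",cv2.convertScaleAbs(cv2.resize(b,None,fx=f,fy=f,interpolation=cv2.INTER_CUBIC),alpha=1.7))
E
```

```text
237 [0.2 0.8 0.6]
18.0417
```

View pics/top2.png

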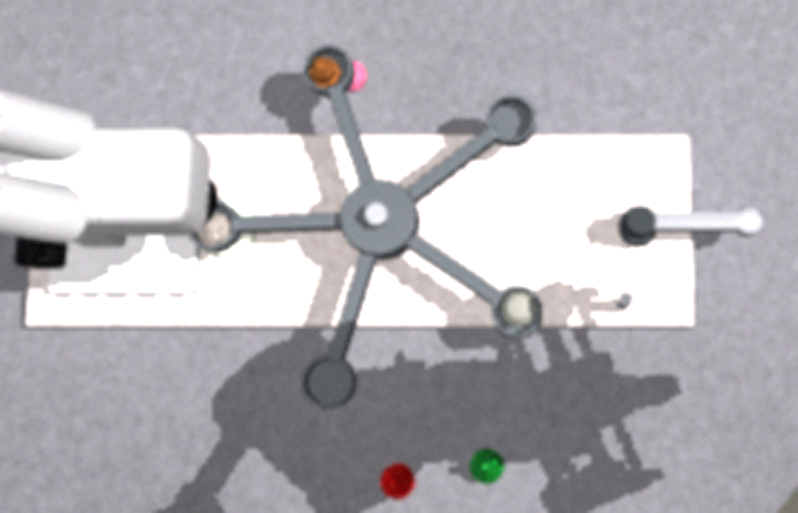

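View pics/scene2.png

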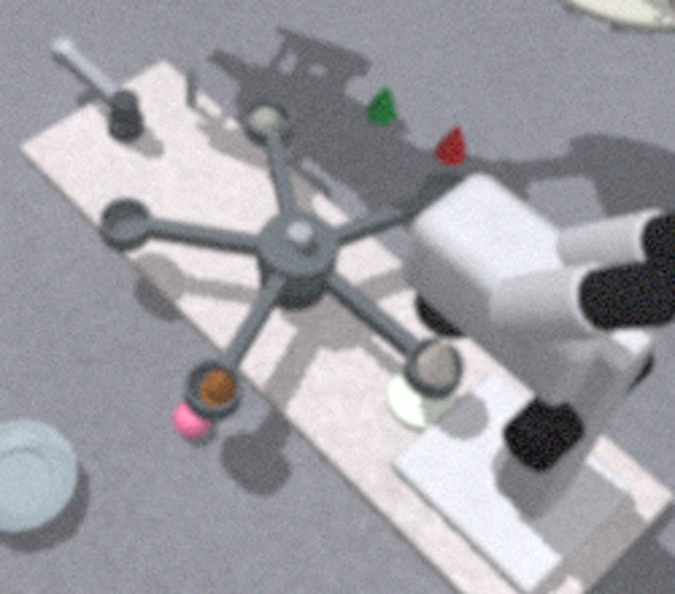

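```bash
cat > fit2.py <<'E'
import fit; from fit import *
def ang(o,guess):
    p0=r.x
    f=lambda a,D=None:np.concatenate([proj(d,W([*p0[:3],a[0],0],q))-uv for d,uv,q in o if D is None or d is D])
    for D in(T,S,None):
        s=least_squares(f,[guess],args=(D,)); print(np.degrees(s.x),f(s.x,D).reshape(-1,2).round(1).tolist())
E
python3 - <<'E'
from fit2 import *
o=[(T,cT(328,72),cup(4)),(T,cT(511,121),cup(3)),(T,cT(516,310),cup(2)),(T,cT(330,382),cup(1)),
(S,cS(268,122),cup(2)),(S,cS(126,222),cup(3)),(S,cS(213,388),cup(4)),(S,cS(433,366),cup(0))]
ang(o,np.radians(94))
E
```

```text
[92.46541487] [[-0.2, -0.9], [-0.2, -0.8], [0.7, 0.5], [-0.6, 0.1]]
[92.35391589] [[-0.2, -1.3], [-0.8, -0.6], [-0.3, -0.7], [0.5, -0.8]]
[92.40670267] [[-0.2, -0.9], [-0.1, -0.8], [0.6, 0.6], [-0.7, 0.1], [-0.2, -1.3], [-0.8, -0.5], [-0.3, -0.6], [0.6, -0.8]]
```

```bash
python3 - <<'E'
from fit2 import *
# shell tip in scene2 vs expected for a centred shell; same in the first picture
for uv,a in((cS(440,342),92.4),(cS(364,112),202.73)):
    t=np.radians(a); e=W(r.x,(130*np.cos(t),130*np.sin(t),83)); g=ray(S,*uv,.083)
    print((g-e).round(4),proj(S,e).round(1),np.round(uv,1))
from rob import *
s=state(); j=np.array(s["joint_pos"]); j[0]+=.6; movej(j)
move_l(arm(237,80,30,.046),.2); move_l(arm(237,80,18,.046),.08)
move_l(arm(234.6,80,16,.046),.02,quat(234.6,1)); hold(.2); print(state()["ft_force"],state()["time"])
move_l(arm(234.6,80,28,.046),.05); move_l(arm(234.6,80,35,.15),.2)
# stand off beside the lever, then look
move_to(arm(-90,55,40,.15,(0,-205)),quat(-90,1)); print(state()["time"])
import cv2
d=get_image("scene"); np.savez("scene3.npz",**{k:d[k] for k in("frame","depth","camera_matrix","view")})
cv2.imwrite("pics/scene3.png",cv2.convertScaleAbs(cv2.resize(d["frame"][140:360,190:440],None,fx=2.7,fy=2.7,interpolation=cv2.INTER_CUBIC),alpha=1.7))
E
```

```text
[-0.003  -0.0023 -0.    ] [352.7 268.1] [352.6 266.4]
[-0.0002 -0.0006 -0.    ] [324.6 181.4] [324.5 181.2]
[-0.09652827  0.24610622  0.57784623] 21.15
23.0833
```

View pics/scene3.png

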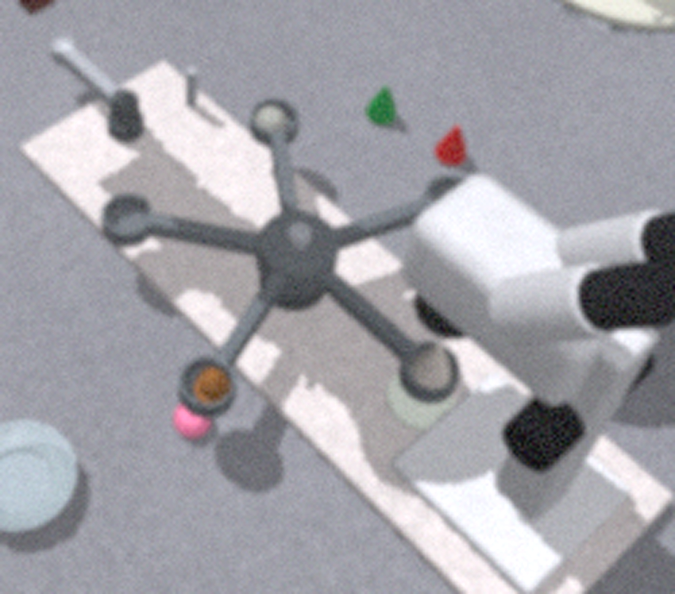

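```bash
python3 - <<'E'
from fit2 import *
ang([(S,cS(274,122),cup(2)),(S,cS(127,218),cup(3)),(S,cS(207,385),cup(4)),(S,cS(429,371),cup(0))],np.radians(90))
from rob import *
P=(0,-205); z=.038
move_l(arm(-90,55,40,z,P),.15); print(state()["ft_force"].round(1))
move_l(arm(-90,55,19,z,P),.06)
for th in list(np.arange(-98,-171,-8))+[-174]: move_l(arm(th,55,17,z,P),.06,quat(th,1))
b=state()["ft_force"]
for th in np.arange(-175,-187,-.75):
    move_l(arm(th,55,17,z,P),.02,quat(th,1)); f=state()["ft_force"]; n=np.linalg.norm((f-b)[:2]); print(th,n.round(1),f.round(1))
    if n>6: break
print(state()["time"])
E
```

```text
Traceback (most recent call last):
  File "fit2.py", line 6, in ang
    s=least_squares(f,[guess],args=(D,)); print(np.degrees(s.x),f(s.x,D).reshape(-1,2).round(1).tolist())
  File "fit2.py", line 4, in <lambda>
    f=lambda a,D=None:np.concatenate([proj(d,W([*p0[:3],a[0],0],q))-uv for d,uv,q in o if D is None or d is D])
                      ~~~~~~~~~~~~~~^^^^^^^^^^^^^^^^^^^^^^^^^^^^^^^^^^^^^^^^^^^^^^^^^^^^^^^^^^^^^^^^^^^^^^^^^^^
ValueError: need at least one array to concatenate
```

```bash
sed -i 's/for D in(T,S,None)/for D in(None,)/' fit2.py; python3 - <<'E'
from fit2 import *
ang([(S,cS(274,122),cup(2)),(S,cS(127,218),cup(3)),(S,cS(207,385),cup(4)),(S,cS(429,371),cup(0))],np.radians(90))
t=np.radians(90); e=W(r.x,(0,130,83)); print(proj(S,e),cS(436,348),ray(S,*cS(436,348),.083)-e)
from rob import *; import cv2
d=get_image("top"); cv2.imwrite("pics/top3.png",cv2.convertScaleAbs(cv2.resize(d["frame"][140:320,60:340],None,fx=2.85,fy=2.85,interpolation=cv2.INTER_CUBIC),alpha=1.7))
E
```

```text
[90.32101717] [[-0.3, -1.5], [-0.6, -0.9], [-0.3, -0.7], [0.4, -1.2]]
[350.69589652 269.88267055] (351.16666666666663, 268.5740740740741) [-2.77419635e-03 -1.06889922e-03 -4.16333634e-17]
```

View pics/top3.png

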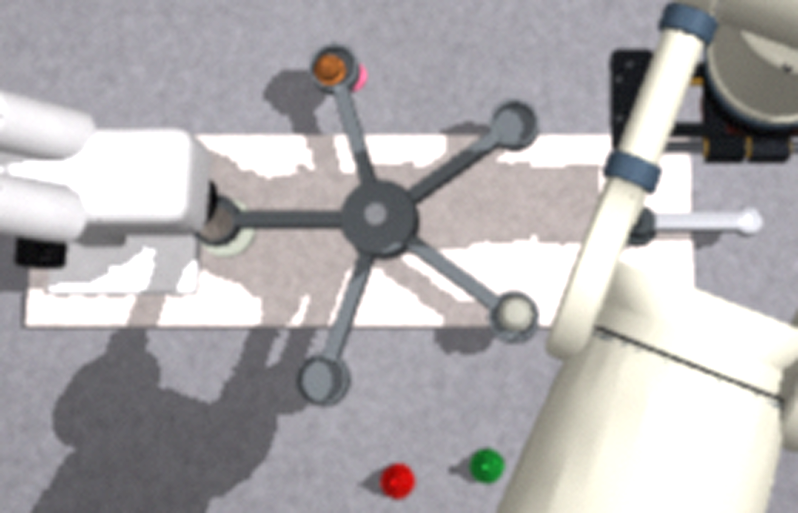

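```bash
python3 - <<'E'
from rob import *
P=(0,-205); z=.038
move_l(arm(-90,55,40,z,P),.15); print(state()["ft_force"].round(1))
move_l(arm(-90,55,19,z,P),.06)
for th in list(np.arange(-98,-171,-8))+[-174]: move_l(arm(th,55,17,z,P),.06,quat(th,1))
b=state()["ft_force"]
for th in np.arange(-175,-187,-.75):
    move_l(arm(th,55,17,z,P),.02,quat(th,1)); f=state()["ft_force"]; n=np.linalg.norm((f-b)[:2]); print(th,n.round(1),f.round(1))
    if n>6: break
print(state()["time"])
E
```

```text
[ 0.5 -0.   1.1]
-175.0 1.0 [ 0.5 -1.2 -0.3]
-175.75 0.4 [ 0.5 -0.5 -0.8]
-176.5 0.2 [ 0.5 -0.3 -0.2]
-177.25 0.5 [ 0.8 -0.3 -0.2]
-178.0 0.8 [ 1.1 -0.3 -0.1]
-178.75 0.6 [ 0.3 -0.8 -0.7]
-179.5 2.4 [ 0.4 -2.6 -0.4]
-180.25 5.5 [ 0.4 -5.7 -2.3]
-181.0 7.8 [-0.  -8.  -1.6]
30.025
```

```bash
python3 - <<'E'
from rob import *; import cv2
P=(0,-205)
move_l(arm(-180,55,32,.038,P),.06); move_l(arm(-180,55,32,.2,P),.15)
j=np.array(state()["joint_pos"]); j[0]-=.6; movej(j)
print(state()["time"],state()["ft_force"].round(1))
d=get_image("top"); cv2.imwrite("pics/top4.png",cv2.convertScaleAbs(cv2.resize(d["frame"][140:320,60:340],None,fx=2.85,fy=2.85,interpolation=cv2.INTER_CUBIC),alpha=1.7))
E
```

```text
32.825 [-0.3  0.9  0.5]
```

View pics/top4.png

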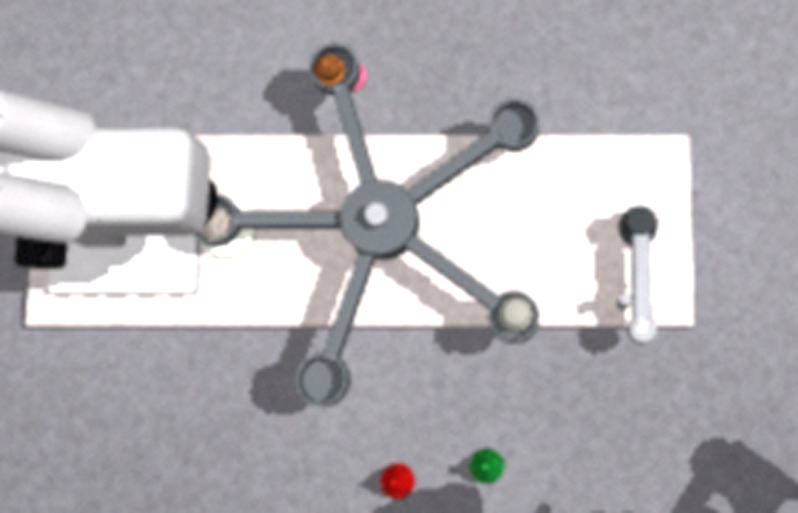

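The lever, with its tip at crop (642,328), rests against the peg at (624,300). The carousel has not moved, and the shell cup at (216,220) is under the lens. I'm handing it in.

```bash
python3 -c "
from bench import *
print(job_done())"
```

```text
the job is handed in; nothing more can be done
None
```

The shell stands under the lens, with its arm measured at 90.3° against a target of 90° (under 1 mm off), and the locking lever is home against its stop peg; the job was handed in at about 33 s of the 58 s limit.

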